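# Hold the set-screw collar on the flat of a banding-wheel spindle

## Task

The head of the banding wheel is off and its collar has to go back on. First turn the bare spindle until its flat faces the tip of the fixed hex key, and leave it there; then take the collar with the set screw (not the plain spacer ring), slide it over the spindle with the screw on the flat and so facing the hex key, and finish while still holding it level in the gripper, half-way up the flat, clear of the shoulder below, ready for the screw to be tightened. Leave the spacer ring, the cup, the paint bottle and the palette knife where they are.

Things in the scene. Friction and masses are not known exactly. Their poses are not given: they have to be found in the camera images.
- stand: Fixed grey banding-wheel stand. Origin on the table under the spindle axis, z up, +x towards the hex key. Foot 110 mm across, column 48 mm, steel shoulder 34 mm across, its top at 80 mm. On +x a post (14 x 20 mm, 88 mm from the axis, 118 mm high) with a brass sleeve holds a level black hex key, 5 mm thick, 105 mm up, pointing at the spindle; its outer end, 122 mm out, bends down.
- key_tip (a point): Tip of the fixed hex key: on the stand's +x, 57.5 mm from the spindle axis, 105 mm above the table.
- spindle (a joint): Angle of the vertical spindle in the stand (rad), growing anticlockwise seen from above, with stops far away at +-13. 0 (or a whole turn, 6.28) = the flat faces the hex key. Starts anywhere from 0.7 to 5.6. Turns against light friction (about 0.05 N m) and stays where it is left.
- flat (a point): Centre of the spindle's flat, 8.5 mm from the axis, 105 mm above the table; x is the flat's outward normal, z up; turns with the spindle. The spindle's end is a D, 28 mm round with one flat, all the way from the shoulder (80 mm) to the top (130 mm above the table; last 4 mm tapered). Squeezed across the flat it measures 22.5 mm, across the round 28 mm.
- collar: Loose steel collar lying flat: outside 56 mm, bore 32 mm, 22 mm high, about 0.26 kg. Origin: centre of its underside, z up, +x out through the set screw. The dark screw, 11 mm up, 10 mm thick, stands 12 mm out of the rim; its tip (6 mm wide) reaches into the bore to 10.5 mm from the centre, so it passes the spindle only on the flat (about 0.3 rad of play). Half-way up the flat = underside at 94 mm.
- screw (a point): Outer end of the collar's set screw: 40 mm out on the collar's +x, 11 mm above its underside.
- spacer: Loose plain steel spacer ring, same size as the collar (56 mm outside, bore 32 mm, 22 mm high) but with no screw; leave it alone. Origin at the centre of its underside. It and the collar lie on opposite sides of the stand, either way round.
- cup: Bystander: paper cup, 76 mm across, 85 mm high, beyond the work. Origin at the centre of its underside.
- paint: Bystander: yellow paint bottle, 64 mm across, 130 mm high, beyond the work. Origin at the centre of its underside.
- knife: Bystander: palette knife about 200 mm long, lying flat between the robot and the stand. Origin near its middle, its length along its x.
Mind the look-alikes: they are no part of the job. Of the things shaped like the stand, the grey one is meant.

How it is judged:
By the outcome, as a careful person would: the job done as asked, in the order asked, and still so for the second after the job is handed in, while the arm keeps its last pose, push and grip.
It also fails if it takes over 72 s, if anything falls off the work surface, if the arm or the gripper's body presses on something with over 40 N, if the wrist force passes 120 N, or if a joint passes its speed limit or range.

## Robot

A 7-joint arm with a two-finger parallel gripper is mounted at the origin on the work surface. World frame = base frame: x ahead of the robot, y to its left, z up, the work surface at z = 0. Lengths are in m, angles in rad, forces in N, time in s.
With the tool pointing down it reaches from about 0.35 to 0.9 m from the base axis. Payload 19.9 kg.
Tool frame: the origin (TCP) lies at the very end of the fingers, on their centre line; the grasp point (between the pads) lies 19 mm behind it; z points along the fingers, y is the line along which they close (so a half turn about z gives the same grasp; the last joint's range is limited). The gripper opens to 94 mm and grips with 3 to 60 N. Pads are 16 mm wide; open, the fingers measure 119 mm over their backs; the gripper's body (75 mm by 177 mm) begins 78 mm behind the grasp point.
Start: joints at [-1.391, 0.417, -0.01, 1.614, 0.005, 1.111, -0.053], TCP at [0.137, 0.61, 0.185] pointing down, gripper open.
Joint ranges: [-2.81, 2.81], [-0.39, 2.02], [-1.27, 1.25], [0.06, 2.57], [-1.19, 4.33], [0.19, 2], [-2.82, 2.82]. Speed limits (rad/s): [1.89, 1.89, 2.39, 2.39, 3.01, 3.01, 3.01].

## Interface

Orientations are given as a unit quaternion [x, y, z, w].
In Python, from rig import monitor, read_camera, get_calibration, manip gives the robot as it stands.
- The arm moves only by the tool drive_tool, never from a script. Its argument "moves" is a list of rows, each a list of 7 numbers: the opening, from 0 (shut) to 1 (fully open), then the shift along the tool's x, y, z in m, then the turn, a rotation vector about the tool's x, y, z in degrees. A call has 1 to 5 rows; each row shifts and turns the commanded pose from where the row before left it, along the tool's axes as they then stand; what a row does not reach is not made up. A row lasts 1/12 s, in which the tool goes at most 41.7 mm and 7.16 degrees, less where a joint would pass 70% of its speed; a pose out of reach is approached as far as the arm can. A call with a gripper value outside its range is refused whole. The fingers move at their own pace and stop on an object; the grip force is fixed at half the most. Time passes only in rows, so rows that do not move let the fingers close. It gives the time, the measured TCP pose, the force, the opening and the grip force at its end, in the units of the state.
- monitor.observe(): the state, without advancing time (a new reading comes with each control period).
- read_camera(name): name is "scene" or "top"; returns the picture (400x640x3 uint8, red, green, blue); there is no depth.
- get_calibration(name): a dict with "mtx" (3x3 intrinsics, pixels), "rvec" (rotation vector, rad) and "tvec" (3), from world to camera coordinates, as OpenCV has them. Camera axes: x right, y down, z forward; pixel columns grow to the right and rows downward; lengths in m; the calibration is good to about 2 mm. A picture is of the moment at which its call begins. get_calibration takes no time and is no camera call.
- manip.job_done(): hands the job in; it is judged then, once.
The state is a dict: "clock": time; "qpos": joint angles; "qd": joint speeds; "effort": joint torques, N m; "position": TCP position; "tcp_rot": TCP orientation; "force": force on the tool from outside, world axes, zero at the start; "moment": the same for the moment, N m; "grip_width": finger opening in m; "gripper_force": force on a finger pad.
Only numpy, scipy, OpenCV 4.12 (cv2) and the standard library are available. Lean on these libraries where they do the work, as an engineer would, in place of code of your own. Each camera call takes 0.05 s, during which the arm holds its last target. There are 200 camera calls.

## Working session

There is one attempt and no reset: what is moved stays moved. The work goes in short steps, Python scripts to look and compute and a tool call to move; the robot and the scene stay as the last step left them, time stands still between calls to the robot, and variables do not carry over. Pictures are saved under pics/ and viewed, at most 10 in all, crops included, and the job is handed in when it is done.

Besides the shell and the picture viewer there is one more tool, called after ">>>" by a JSON object that holds its "op" and its "data", one argument or row to a line. drive_tool: Moves the arm, as the interface text tells. Its arguments: {"type":"object","properties":{"moves":{"type":"array"}},"required":["moves"]}

```bash
mkdir -p pics; ls
python3 - <<'E'
from rig import monitor, read_camera, get_calibration
import cv2,numpy as np
for n in("scene","top"):
    im=read_camera(n);cv2.imwrite(f"pics/{n}0.png",im[:,:,::-1]);c=get_calibration(n)
    R=cv2.Rodrigues(np.array(c["rvec"],float))[0];print(n,np.array(c["mtx"]).tolist(),(-R.T@np.array(c["tvec"]).ravel()).round(3),R.round(2).tolist())
s=monitor.observe();print(s)
E
```

```text
pics
scene [[430.6124005165946, 0.0, 329.7896308139391], [0.0, 430.6124005165946, 201.244462297517], [0.0, 0.0, 1.0]] [1.309 0.331 0.699] [[-0.33, 0.95, 0.02], [0.54, 0.2, -0.81], [-0.77, -0.25, -0.58]]
top [[494.2760048062606, 0.0, 317.27691646204295], [0.0, 494.2760048062606, 194.58442717174245], [0.0, 0.0, 1.0]] [0.42  0.065 1.24 ] [[-0.0, -1.0, -0.0], [-1.0, 0.0, -0.07], [0.07, 0.0, -1.0]]
{'clock': 0.1, 'qpos': array([-1.39050498,  0.41785315, -0.01030905,  1.61409598,  0.00473017,
        1.11073361, -0.05298614]), 'qd': array([ 0.00090486, -0.00308551, -0.00041586, -0.00292004, -0.00015448,
        0.00172326, -0.00155429]), 'effort': array([ 7.98613055e-04, -8.52569818e+01,  6.40172493e-01, -4.26682484e+01,
       -4.87786881e-02,  1.64390949e-02,  1.03671434e-04]), 'position': array([0.13742504, 0.60933505, 0.18463357]), 'tcp_rot': array([ 1.10648267e-01,  9.93859485e-01, -5.33648083e-04, -4.50484549e-06]), 'force': array([ 0.37313964,  0.07645749, -0.58040114]), 'moment': array([-0.05085637,  0.00836938,  0.01052064]), 'gripper_force': 0.0, 'grip_width': 0.09389516633633159}
```

View pics/scene0.png

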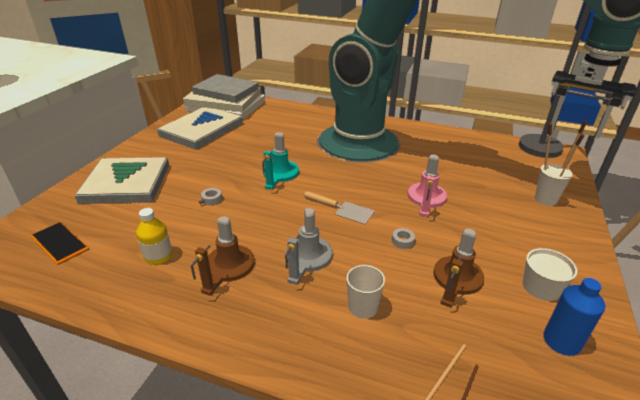

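View pics/top0.png

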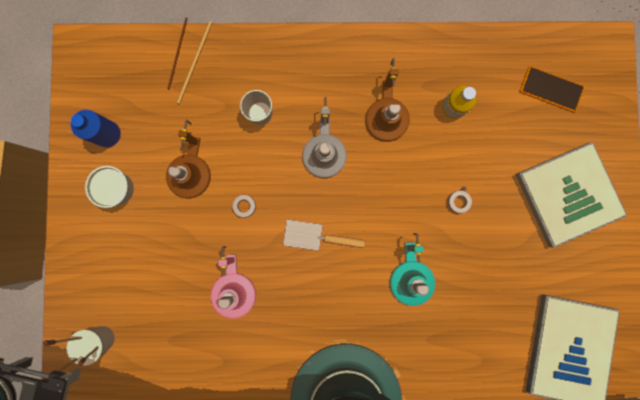

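Both views show the grey stand (top 324,155; scene 308,245). The look-alike stands are brown at top (388,118) and (188,175), pink at (232,295) and teal at (412,283). The two rings are at top (460,202) and (244,206). The first seems to have a tab at (463,189), so I think it is the collar. I'll check that in a crop and take measurements.

```bash
cat > h.py <<'E'
import cv2,numpy as np
from rig import monitor, read_camera, get_calibration
def cam(n):
    c=get_calibration(n);return np.array(c["mtx"],float),np.array(c["rvec"],float).reshape(3,1),np.array(c["tvec"],float).reshape(3,1)
def ray(n,px,z):
    K,r,t=cam(n);R=cv2.Rodrigues(r)[0];C=(-R.T@t).ravel()
    d=R.T@np.linalg.inv(K)@np.array([px[0],px[1],1.]);return C+d*(z-C[2])/d[2]
def proj(n,P):
    K,r,t=cam(n);return cv2.projectPoints(np.array(P,float).reshape(-1,3),r,t,K,None)[0].reshape(-1,2)
def crop(im,c,h,s):
    x,y=map(int,c);return cv2.resize(im[max(0,y-h):y+h,max(0,x-h):x+h],(s,s),interpolation=cv2.INTER_CUBIC)
E
python3 - <<'E'
from h import *
top=cv2.imread("pics/top0.png");sc=cv2.imread("pics/scene0.png")
m=np.vstack([np.hstack([crop(top,(460,200),20,260),crop(top,(244,206),20,260),crop(top,(324,142),45,260)]),
 np.hstack([crop(sc,(211,197),20,260),crop(top,(324,150),16,260),crop(sc,(308,240),45,260)])])
cv2.imwrite("pics/crop.png",m)
hsv=cv2.cvtColor(top,cv2.COLOR_BGR2HSV)
mask=((hsv[...,1]<90)&(hsv[...,2]>60)).astype(np.uint8)
for nm,(x,y) in dict(ringR=(460,202),ringL=(244,206)).items():
    sub=mask.copy()*0;sub[y-18:y+18,x-18:x+18]=mask[y-18:y+18,x-18:x+18]
    cs=max(cv2.findContours(sub,cv2.RETR_EXTERNAL,cv2.CHAIN_APPROX_NONE)[0],key=cv2.contourArea)
    print(nm,cv2.fitEllipse(cs),ray("top",cv2.fitEllipse(cs)[0],.022).round(4))
E
```

```text
ringR ((459.86505126953125, 201.17926025390625), (21.47503089904785, 22.740575790405273), 34.43170928955078) [ 0.4843 -0.2844  0.022 ]
ringL ((243.51304626464844, 205.69105529785156), (21.119016647338867, 21.519996643066406), 63.79460906982422) [0.4754 0.2494 0.022 ]
```

View pics/crop.png

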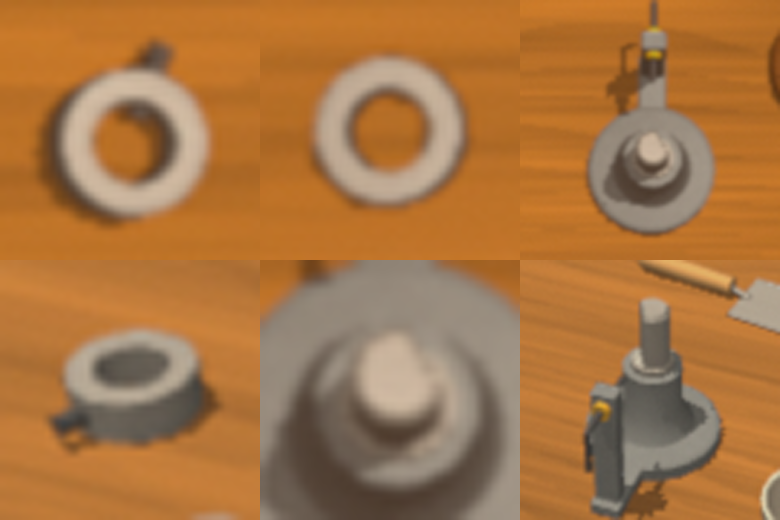

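Run:
```python
from h import *
from scipy.optimize import least_squares
ims=[read_camera("top") for _ in range(4)]
top=np.mean(ims,0).astype(np.uint8)[:,:,::-1].copy()
sc=read_camera("scene")[:,:,::-1].copy()
a=cv2.resize(top[95:175,285:365],(400,400),interpolation=cv2.INTER_CUBIC)
b=cv2.resize(sc[200:290,270:345][:75],(400,400),interpolation=cv2.INTER_CUBIC)
c=cv2.resize(top[136:160,312:336],(400,400),interpolation=cv2.INTER_CUBIC)
cv2.imwrite("pics/stand.png",np.vstack([np.hstack([a,b])]))
# spindle top face: bright
g=cv2.resize(top[134:166,308:340],None,fx=16,fy=16,interpolation=cv2.INTER_CUBIC)
v=g.max(2);print("levels",np.percentile(v,[5,50,80,90,95,99]))
for th in (185,200,210):
    cs=max(cv2.findContours((v>th).astype(np.uint8),cv2.RETR_EXTERNAL,cv2.CHAIN_APPROX_NONE)[0],key=cv2.contourArea)
    p=cs.reshape(-1,2)/16-.5+[308,134]
    W=np.array([ray("top",q,.13) for q in p])[:,:2]
    c=W.mean(0);ang=np.radians(np.arange(0,360,15));n=np.c_[np.cos(ang),np.sin(ang)]
    s=(W@n.T).max(0);wid=s+np.roll(s,12)
    print(th,c.round(4),"widths mm",(wid[:12]*1e3).round(1),"support",((s-n@c)*1e3).round(1).tolist())
# foot
hsv=cv2.cvtColor(top,cv2.COLOR_BGR2HSV);mask=(hsv[...,1]<90).astype(np.uint8)
sub=mask*0;sub[95:190,295:355]=mask[95:190,295:355]
cs=max(cv2.findContours(sub,cv2.RETR_EXTERNAL,cv2.CHAIN_APPROX_NONE)[0],key=cv2.contourArea).reshape(-1,2)
low=cs[cs[:,1]>142].astype(float)
e=least_squares(lambda q:np.hypot(low[:,0]-q[0],low[:,1]-q[1])-q[2],[324,156,22]);print("foot",e.x,[ray("top",e.x[:2],z).round(4) for z in(0,.012)])
```

```text
levels [ 82. 146. 158. 172. 190. 204.]
185 [0.601  0.0497] widths mm [20.7 20.9 20.7 20.9 21.6 22.  22.4 22.  21.1 19.4 19.5 20.5] support [11.0, 11.1, 11.0, 11.3, 10.9, 10.2, 10.2, 10.2, 10.3, 10.3, 10.1, 10.0, 9.8, 9.8, 9.7, 9.7, 10.7, 11.8, 12.1, 11.8, 10.8, 9.1, 9.5, 10.5]
200 [0.6006 0.0515] widths mm [17.4 17.4 17.6 17.4 16.8 15.7 14.7 14.5 13.7 15.1 16.3 17. ] support [9.1, 8.9, 8.7, 8.3, 7.8, 6.9, 6.7, 7.3, 7.6, 7.6, 7.7, 7.9, 8.3, 8.6, 8.9, 9.1, 9.0, 8.8, 8.1, 7.2, 6.1, 7.5, 8.5, 9.1]Traceback (most recent call last):
  File "<stdin>", line 14, in <module>
ValueError: max() iterable argument is empty
```

View pics/stand.png

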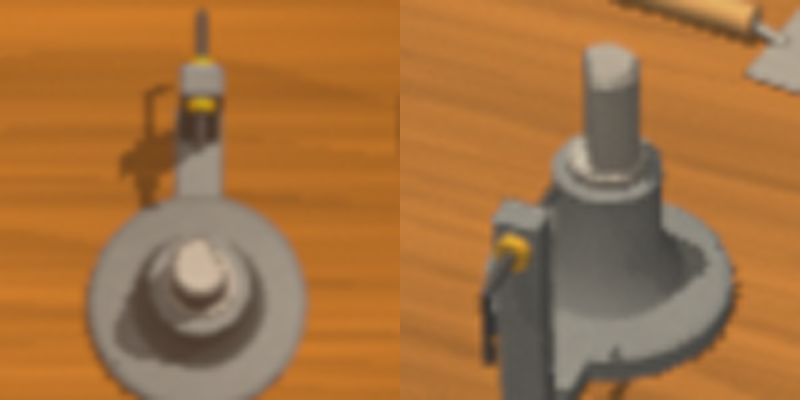

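Run:
```python
from h import *
from scipy.optimize import least_squares
top=read_camera("top")[:,:,::-1].copy()
hsv=cv2.cvtColor(top,cv2.COLOR_BGR2HSV);mask=(hsv[...,1]<110).astype(np.uint8)
sub=mask*0;sub[95:190,295:355]=mask[95:190,295:355]
cs=max(cv2.findContours(sub,cv2.RETR_EXTERNAL,cv2.CHAIN_APPROX_NONE)[0],key=cv2.contourArea).reshape(-1,2)
low=cs[cs[:,1]>142].astype(float)
e=least_squares(lambda q:np.hypot(low[:,0]-q[0],low[:,1]-q[1])-q[2],[324,156,22],loss="soft_l1");print("foot",e.x,[ray("top",e.x[:2],z).round(4) for z in(0,.012)])
o=ray("top",(325.2,97.2),.105);t=ray("top",(325.3,124),.105)
br=ray("top",(325.2,115.7),.107)
print("key outer",o.round(4),"tip",t.round(4),"brass",br.round(4))
# collar: ring outer circle and screw
x,y=460,201
s2=mask*0;s2[y-11:y+14,x-14:x+14]=mask[y-11:y+14,x-14:x+14]
cs=max(cv2.findContours(s2,cv2.RETR_EXTERNAL,cv2.CHAIN_APPROX_NONE)[0],key=cv2.contourArea).reshape(-1,2).astype(float)
e=least_squares(lambda q:np.hypot(cs[:,0]-q[0],cs[:,1]-q[1])-q[2],[460,201,12],loss="soft_l1",f_scale=.5);print("ring",e.x)
C=ray("top",e.x[:2],.022);print(C.round(4), "dia mm",2*e.x[2]/494*1.22*1e3)
v=hsv[...,2][178:198,450:476];print(v)
```

```text
foot [323.94165197 155.42858664  21.28053617] [array([0.6027, 0.0501, 0.    ]), array([0.6009, 0.0502, 0.012 ])]
key outer [0.7241 0.0478 0.105 ] tip [0.6608 0.0478 0.105 ] brass [0.6799 0.048  0.107 ]
ring [459.7697143  201.34075246  11.12053301]
[ 0.4839 -0.2841  0.022 ] dia mm 54.92732901833621
[[183 183 183 183 183 183 183 184 183 184 184 184 185 185 185 185 185 186
  184 180 178 177 177 178 179 178]
 [179 179 178 179 178 178 178 179 179 179 178 179 179 180 180 180 180 180
  179 177 176 176 177 175 176 176]
 [180 181 182 181 181 181 180 181 182 182 183 183 182 183 184 183 184 183
  183 184 183 183 183 183 184 184]
 [188 189 189 189 189 189 189 189 190 191 191 191 191 191 192 191 192 192
  192 193 192 192 192 193 193 194]
 [192 192 193 193 193 193 193 194 193 194 194 194 194 195 194 194 195 195
  196 195 196 196 195 195 197 197]
 [194 193 194 194 194 193 192 193 193 193 193 194 194 193 194 195 194 195
  195 195 195 195 194 195 195 195]
 [198 195 194 194 193 195 194 194 194 195 195 194 195 195 195 195 194 195
  194 195 194 195 194 194 194 194]
 [199 196 192 191 191 191 192 192 192 
[... 679 characters left out ...]
64 187 193
  196 197 196 196 196 196 196 196]
 [196 191 176 161 163 177 195 203 206 206 203 203 204 202 196 190 185 185
  192 196 195 196 196 196 195 195]
 [173 152 143 162 189 201 206 208 209 209 207 207 205 204 203 201 197 192
  187 186 186 186 186 186 186 185]
 [132 124 155 192 207 209 209 205 199 197 196 196 197 202 204 204 202 198
  190 181 178 178 178 178 178 178]
 [109 144 188 206 208 206 201 185 162 145 136 139 150 174 195 206 206 204
  198 189 180 179 178 178 178 177]
 [122 173 202 206 203 194 174 149 128 113 101 102 104 121 155 190 206 208
  204 198 188 183 183 183 184 183]
 [146 195 209 207 200 186 170 157 128 108 102 103  98  93 110 152 191 207
  207 203 195 188 187 188 187 187]]
```

The collar is the right-hand ring, top (460,201), with its dark screw at (464,188). That puts it at world (0.484, -0.284) with the screw at about -21°. The left ring (244,206) is the plain spacer. The grey stand's axis is at about (0.602, 0.050) with yaw about -1°. The spindle's flat faces about -63°: its cut side is up-right in the top view and left in the scene view. I'll lift and move over the stand now.

>>> {"op": "drive_tool", "data": {
  "moves": [
    [1, 0, 0, -0.02, 0, 0, 0],
    [1, 0, 0, -0.02, 0, 0, 0],
    [1, 0, 0, -0.02, 0, 0, 0],
    [1, 0, 0, -0.02, 0, 0, 0],
    [1, 0, 0, -0.02, 0, 0, 0]
  ]
}}

```text
clock: 0.82
position: [0.1375, 0.6096, 0.2861]
tcp_rot: [0.111, 0.994, -0.0, 0.0]
force: [1.5, -0.7, -0.2]
grip_width: 0.0939
gripper_force: 0.0
```

>>> {"op": "drive_tool", "data": {
  "moves": [
    [1, -0.023, -0.0177, 0, 0, 0, 0],
    [1, -0.023, -0.0177, 0, 0, 0, 0],
    [1, -0.023, -0.0177, 0, 0, 0, 0],
    [1, -0.023, -0.0177, 0, 0, 0, 0],
    [1, -0.023, -0.0177, 0, 0, 0, 0]
  ]
}}

```text
clock: 1.23
position: [0.2309, 0.4969, 0.2852]
tcp_rot: [0.111, 0.994, 0.0, -0.0]
force: [0.5, 0.4, 0.6]
grip_width: 0.0939
gripper_force: 0.0
```

>>> {"op": "drive_tool", "data": {
  "moves": [
    [1, -0.023, -0.0177, 0, 0, 0, 0],
    [1, -0.023, -0.0177, 0, 0, 0, 0],
    [1, -0.023, -0.0177, 0, 0, 0, 0],
    [1, -0.023, -0.0177, 0, 0, 0, 0],
    [1, -0.023, -0.0177, 0, 0, 0, 0]
  ]
}}

```text
clock: 1.65
position: [0.3236, 0.3852, 0.2853]
tcp_rot: [0.111, 0.994, 0.0, 0.0]
force: [0.5, -0.1, -0.2]
grip_width: 0.094
gripper_force: 0.0
```

>>> {"op": "drive_tool", "data": {
  "moves": [
    [0.6, -0.023, -0.0177, 0, 0, 0, 0],
    [0.6, -0.023, -0.0177, 0, 0, 0, 0],
    [0.6, -0.023, -0.0177, 0, 0, 0, 0],
    [0.6, -0.023, -0.0177, 0, 0, 0, 0],
    [0.6, -0.023, -0.0177, 0, 0, 0, 0]
  ]
}}

```text
clock: 2.07
position: [0.4163, 0.2736, 0.2853]
tcp_rot: [0.111, 0.994, 0.0, 0.0]
force: [0.4, 0.5, -0.3]
grip_width: 0.0638
gripper_force: 0.0
```

>>> {"op": "drive_tool", "data": {
  "moves": [
    [0.6, -0.023, -0.0177, 0, 0, 0, 0],
    [0.6, -0.023, -0.0177, 0, 0, 0, 0],
    [0.6, -0.023, -0.0177, 0, 0, 0, 0],
    [0.6, -0.023, -0.0177, 0, 0, 0, 0],
    [0.6, -0.023, -0.0177, 0, 0, 0, 0]
  ]
}}

```text
clock: 2.48
position: [0.509, 0.162, 0.2854]
tcp_rot: [0.111, 0.994, 0.0, 0.0]
force: [0.1, 0.0, -0.3]
grip_width: 0.0566
gripper_force: 0.0
```

>>> {"op": "drive_tool", "data": {
  "moves": [
    [0.5, -0.023, -0.0177, 0, 0, 0, 0],
    [0.5, -0.023, -0.0177, 0, 0, 0, 0],
    [0.5, -0.023, -0.0177, 0, 0, 0, 0],
    [0.5, -0.023, -0.0177, 0, 0, 0, 0],
    [0.5, -0.023, -0.0177, 0, 0, 0, 0]
  ]
}}

```text
clock: 2.9
position: [0.6018, 0.0504, 0.2853]
tcp_rot: [0.111, 0.994, 0.0, 0.0]
force: [0.0, 0.2, 0.7]
grip_width: 0.0474
gripper_force: 0.0
```

>>> {"op": "drive_tool", "data": {
  "moves": [
    [0.5, 0, 0, 0, 0, 0, 7],
    [0.5, 0, 0, 0, 0, 0, 7],
    [0.5, 0, 0, 0, 0, 0, 7],
    [0.5, 0, 0, 0, 0, 0, 7],
    [0.5, 0, 0, 0, 0, 0, 7]
  ]
}}

```text
clock: 3.32
position: [0.601, 0.0515, 0.2851]
tcp_rot: [0.407, 0.913, -0.0, -0.0]
force: [0.1, -0.0, -0.8]
grip_width: 0.0474
gripper_force: 0.0
```

>>> {"op": "drive_tool", "data": {
  "moves": [
    [0.5, 0, 0, 0, 0, 0, 7],
    [0.5, 0, 0, 0, 0, 0, 7],
    [0.5, 0, 0, 0, 0, 0, 7],
    [0.5, 0, 0, 0, 0, 0, 7],
    [0.5, 0, 0, 0, 0, 0, 7]
  ]
}}

```text
clock: 3.73
position: [0.601, 0.0516, 0.2852]
tcp_rot: [0.663, 0.749, 0.0, -0.0]
force: [1.0, 0.5, -0.2]
grip_width: 0.0472
gripper_force: 0.0
```

>>> {"op": "drive_tool", "data": {
  "moves": [
    [0.5, 0, 0, 0, 0, 0, 7],
    [0.5, 0, 0, 0, 0, 0, 7],
    [0.5, 0, 0, 0, 0, 0, 7],
    [0.5, 0, 0, 0, 0, 0, 7],
    [0.5, 0, 0, 0, 0, 0, 7]
  ]
}}

```text
clock: 4.15
position: [0.601, 0.0516, 0.2852]
tcp_rot: [0.857, 0.515, 0.0, 0.0]
force: [-0.2, 0.0, -0.0]
grip_width: 0.0468
gripper_force: 0.0
```

>>> {"op": "drive_tool", "data": {
  "moves": [
    [0.5, 0, 0, 0, 0, 0, 7],
    [0.5, 0, 0, 0, 0, 0, 7],
    [0.5, 0, 0, 0, 0, 0, 7],
    [0.5, 0, 0, 0, 0, 0, 7],
    [0.5, 0, 0, 0, 0, 0, 7]
  ]
}}

```text
clock: 4.57
position: [0.601, 0.0517, 0.2852]
tcp_rot: [0.972, 0.233, 0.0, -0.0]
force: [0.7, -0.0, -0.4]
grip_width: 0.0472
gripper_force: 0.0
```

```bash
cat >> h.py <<'E'
def st():
    from scipy.spatial.transform import Rotation as R
    s=monitor.observe();M=R.from_quat(s["tcp_rot"]).as_matrix()
    print("t",round(s["clock"],2),"p",s["position"].round(4),"xdir",np.degrees(np.arctan2(M[1,0],M[0,0])).round(2),"ydir",np.degrees(np.arctan2(M[1,1],M[0,1])).round(2),"z",M[:,2].round(4),"F",s["force"].round(2),"M",s["moment"].round(3),"w",s["grip_width"].round(4),"gf",round(float(s["gripper_force"]),1),"q",s["qpos"].round(2))
    return s,M
def to(x,y):  # shift in tool axes to world x,y
    s,M=st();d=M.T@(np.array([x,y,s["position"][2]])-s["position"]);print("tool shift",d.round(4))
E
python3 -c "
from h import *
to(.602,.050)"
```

```text
Traceback (most recent call last):
  File "h.py", line 18, in to
    s,M=st();d=M.T@(np.array([x,y,s["position"][2]])-s["position"]);print("tool shift",d.round(4))
        ~~^^
  File "h.py", line 15, in st
    print("t",round(s["clock"],2),"p",s["position"].round(4),"xdir",np.degrees(np.arctan2(M[1,0],M[0,0])).round(2),"ydir",np.degrees(np.arctan2(M[1,1],M[0,1])).round(2),"z",M[:,2].round(4),"F",s["force"].round(2),"M",s["moment"].round(3),"w",s["grip_width"].round(4),"gf",round(float(s["gripper_force"]),1),"q",s["qpos"].round(2))
                                                                                                                                                                                                                                                  ^^^^^^^^^^^^^^^^^^^^^
AttributeError: 'float' object has no attribute 'round'
```

>>> {"op": "drive_tool", "data": {
  "moves": [
    [0.5, 0, 0.002, 0.028, 0, 0, 0],
    [0.5, 0, 0, 0.028, 0, 0, 0],
    [0.5, 0, 0, 0.028, 0, 0, 0],
    [0.5, 0, 0, 0.028, 0, 0, 0],
    [0.5, 0, 0, 0.028, 0, 0, 0]
  ]
}}

```text
clock: 4.98
position: [0.6018, 0.0499, 0.1439]
tcp_rot: [0.972, 0.236, 0.0, -0.0]
force: [0.4, 0.0, 0.3]
grip_width: 0.0471
gripper_force: 0.0
```

>>> {"op": "drive_tool", "data": {
  "moves": [
    [0.5, 0, 0, 0.009, 0, 0, 0],
    [0.5, 0, 0, 0.009, 0, 0, 0],
    [0.5, 0, 0, 0.009, 0, 0, 0],
    [0.5, 0, 0, 0.009, 0, 0, 0],
    [0.5, 0, 0, 0.009, 0, 0, 0]
  ]
}}

```text
clock: 5.4
position: [0.6026, 0.0499, 0.1004]
tcp_rot: [0.972, 0.236, 0.001, 0.0]
force: [0.2, 0.1, -0.0]
grip_width: 0.047
gripper_force: 0.0
```

>>> {"op": "drive_tool", "data": {
  "moves": [
    [0.2, 0, 0, 0, 0, 0, 0],
    [0.1, 0, 0, 0, 0, 0, 0],
    [0, 0, 0, 0, 0, 0, 0],
    [0, 0, 0, 0, 0, 0, 0],
    [0, 0, 0, 0, 0, 0, 0]
  ]
}}

```text
clock: 5.82
position: [0.6012, 0.0523, 0.1006]
tcp_rot: [0.972, 0.237, -0.001, -0.002]
force: [-10.4, 11.6, 7.3]
grip_width: 0.0214
gripper_force: 30.0
```

>>> {"op": "drive_tool", "data": {
  "moves": [
    [0, 0, 0, 0, 0, 0, 0],
    [0, 0, 0, 0, 0, 0, 0],
    [0, 0, 0, 0, 0, 0, 0]
  ]
}}

```text
clock: 6.07
position: [0.6012, 0.0523, 0.1006]
tcp_rot: [0.972, 0.237, -0.0, -0.002]
force: [-9.1, 10.6, 7.8]
grip_width: 0.0215
gripper_force: 30.0
```

```bash
sed -i 's/s\["grip_width"\].round(4)/round(float(s["grip_width"]),4)/' h.py
python3 -c "
from h import *
to(.602,.050)"
```

```text
t 6.07 p [0.6012 0.0523 0.1006] xdir 27.4 ydir -62.6 z [-0.0018  0.0034 -1.    ] F [-9.1  10.56  7.8 ] M [ 2.746  2.41  -0.005] w 0.0215 gf 30.0 q [-0.73  0.61  0.82  1.76 -0.52  1.   -0.8 ]
tool shift [-0.0003  0.0024 -0.    ]
```

>>> {"op": "drive_tool", "data": {
  "moves": [
    [0, 0, -0.0027, 0, 0, 0, 0],
    [0, -0.0003, 0, 0, 0, 0, -6.8],
    [0, -0.0003, 0, 0, 0, 0, -6.8],
    [0, -0.0003, 0, 0, 0, 0, -6.8],
    [0, -0.0003, 0, 0, 0, 0, -6.8]
  ]
}}

```text
clock: 6.48
position: [0.5998, 0.052, 0.1007]
tcp_rot: [0.888, 0.461, 0.0, -0.0]
force: [-2.6, 2.8, -0.0]
grip_width: 0.0214
gripper_force: 30.0
```

>>> {"op": "drive_tool", "data": {
  "moves": [
    [0, -0.0003, 0, 0, 0, 0, -6.8],
    [0, -0.0003, 0, 0, 0, 0, -6.8],
    [0, -0.0003, 0, 0, 0, 0, -6.8],
    [0, -0.0003, 0, 0, 0, 0, -6.8],
    [0, -0.0003, 0, 0, 0, 0, -6.8]
  ]
}}

```text
clock: 6.9
position: [0.5988, 0.0508, 0.1006]
tcp_rot: [0.714, 0.7, 0.0, -0.001]
force: [-6.9, 3.0, 4.5]
grip_width: 0.0213
gripper_force: 30.0
```

>>> {"op": "drive_tool", "data": {
  "moves": [
    [0, 0, 0, 0, 0, 0, 0],
    [0, 0, 0, 0, 0, 0, 0]
  ]
}}

```text
clock: 7.07
position: [0.5987, 0.0508, 0.1006]
tcp_rot: [0.716, 0.698, 0.0, -0.001]
force: [-6.1, 4.2, 4.5]
grip_width: 0.0215
gripper_force: 30.0
```

```bash
python3 -c "
from h import *
to(.602,.050)"
```

```text
t 7.07 p [0.5987 0.0508 0.1006] xdir 88.56 ydir -1.44 z [-8.0e-04  1.3e-03 -1.0e+00] F [-6.12  4.2   4.45] M [1.047 1.689 0.068] w 0.0215 gf 30.0 q [-0.56  0.52  0.57  1.77 -0.34  0.95  0.12]
tool shift [-0.0007  0.0033 -0.    ]
```

>>> {"op": "drive_tool", "data": {
  "moves": [
    [0.25, 0, 0, 0, 0, 0, 0],
    [0.4, 0, 0, 0, 0, 0, 0],
    [0.5, 0, 0, 0, 0, 0, 0],
    [0.5, 0, 0, 0, 0, 0, 0],
    [0.5, 0, 0, 0, 0, 0, 0]
  ]
}}

```text
clock: 7.48
position: [0.5994, 0.0499, 0.1003]
tcp_rot: [0.716, 0.698, 0.0, 0.0]
force: [-0.4, 0.7, -0.3]
grip_width: 0.0456
gripper_force: 0.0
```

>>> {"op": "drive_tool", "data": {
  "moves": [
    [0.5, 0, 0, -0.01, 0, 0, 0],
    [0.5, 0, 0, -0.02, 0, 0, 0],
    [0.5, 0, 0, -0.03, 0, 0, 0],
    [0.5, 0, 0, -0.035, 0, 0, 0],
    [0.5, 0, 0, -0.035, 0, 0, 0]
  ]
}}

```text
clock: 7.9
position: [0.5989, 0.0496, 0.2323]
tcp_rot: [0.717, 0.698, -0.0, 0.0]
force: [0.1, 1.1, 0.4]
grip_width: 0.0466
gripper_force: 0.0
```

>>> {"op": "drive_tool", "data": {
  "moves": [
    [0.5, 0, 0, -0.03, 0, 0, 0],
    [0.7, 0, 0, -0.02, 0, 0, 0],
    [1, -0.0225, -0.0071, 0, 0, 0, 0],
    [1, -0.0225, -0.0071, 0, 0, 0, 0],
    [1, -0.0225, -0.0071, 0, 0, 0, 0]
  ]
}}

```text
clock: 8.32
position: [0.5759, -0.0177, 0.2813]
tcp_rot: [0.716, 0.698, 0.0, 0.0]
force: [0.7, -0.3, -0.5]
grip_width: 0.07
gripper_force: 0.0
```

>>> {"op": "drive_tool", "data": {
  "moves": [
    [1, -0.0225, -0.0071, 0, 0, 0, 0],
    [1, -0.0225, -0.0071, 0, 0, 0, 0],
    [1, -0.0225, -0.0071, 0, 0, 0, 0],
    [1, -0.0225, -0.0071, 0, 0, 0, 0],
    [1, -0.0225, -0.0071, 0, 0, 0, 0]
  ]
}}

```text
clock: 8.73
position: [0.5371, -0.1297, 0.281]
tcp_rot: [0.716, 0.698, 0.0, 0.0]
force: [0.6, -0.9, 0.1]
grip_width: 0.0941
gripper_force: 0.0
```

>>> {"op": "drive_tool", "data": {
  "moves": [
    [1, -0.0225, -0.0071, 0, 0, 0, 0],
    [1, -0.0225, -0.0071, 0, 0, 0, 0],
    [1, -0.0225, -0.0071, 0, 0, 0, 0],
    [1, -0.0225, -0.0071, 0, 0, 0, 0],
    [1, -0.0225, -0.0071, 0, 0, 0, 0]
  ]
}}

```text
clock: 9.15
position: [0.4987, -0.2412, 0.2811]
tcp_rot: [0.716, 0.698, 0.0, 0.0]
force: [-0.1, 0.6, 0.7]
grip_width: 0.0941
gripper_force: 0.0
```

>>> {"op": "drive_tool", "data": {
  "moves": [
    [1, -0.0225, -0.0071, 0, 0, 0, 0],
    [1, -0.0225, -0.0071, 0, 0, 0, 0],
    [1, 0, 0, 0, 0, 0, 6.8],
    [1, 0, 0, 0, 0, 0, 6.8],
    [1, 0, 0, 0, 0, 0, 6.8]
  ]
}}

```text
clock: 9.57
position: [0.4835, -0.2852, 0.281]
tcp_rot: [0.831, 0.557, 0.0, 0.0]
force: [0.3, -1.0, -0.7]
grip_width: 0.094
gripper_force: 0.0
```

>>> {"op": "drive_tool", "data": {
  "moves": [
    [1, 0, 0, 0, 0, 0, 6.8],
    [1, 0, 0, 0, 0, 0, 6.8],
    [1, 0, 0, 0, 0, 0, 6.8],
    [1, 0, 0, 0, 0, 0, 6.8],
    [1, 0, 0, 0, 0, 0, 6.8]
  ]
}}

```text
clock: 9.98
position: [0.4838, -0.2847, 0.281]
tcp_rot: [0.957, 0.29, 0.0, 0.0]
force: [0.1, 0.7, 0.2]
grip_width: 0.0943
gripper_force: 0.0
```

>>> {"op": "drive_tool", "data": {
  "moves": [
    [1, 0, 0, 0, 0, 0, 6.8],
    [1, 0, 0, 0, 0, 0, 6.8],
    [1, 0, 0, 0, 0, 0, 6.8],
    [1, 0, 0, 0, 0, 0, 6.8],
    [1, 0, 0, 0, 0, 0, 6.8]
  ]
}}

```text
clock: 10.4
position: [0.4838, -0.2846, 0.281]
tcp_rot: [1.0, -0.002, 0.0, -0.0]
force: [0.3, 0.4, 0.3]
grip_width: 0.0942
gripper_force: 0.0
```

>>> {"op": "drive_tool", "data": {
  "moves": [
    [1, 0, 0, 0, 0, 0, 6.8],
    [1, 0, 0, 0, 0, 0, 6.8],
    [1, 0, 0, 0, 0, 0, 6.8],
    [1, 0, 0, 0, 0, 0, 0]
  ]
}}

```text
clock: 10.73
position: [0.4839, -0.2845, 0.2808]
tcp_rot: [0.984, -0.179, 0.0, 0.0]
force: [0.9, 0.3, -0.0]
grip_width: 0.094
gripper_force: 0.0
```

Run:
```python
from h import *
top=read_camera("top")[:,:,::-1].copy();sc=read_camera("scene")[:,:,::-1].copy()
a=cv2.resize(top[95:175,285:365],(400,400),interpolation=cv2.INTER_CUBIC)
b=cv2.resize(sc[200:275,270:345],(400,400),interpolation=cv2.INTER_CUBIC)
cv2.imwrite("pics/stand2.png",np.hstack([a,b]))
to(.484,-.2845)
```

```text
t 10.83 p [ 0.4839 -0.2845  0.2806] xdir -20.07 ydir -110.07 z [ 2.e-04 -1.e-04 -1.e+00] F [0.03 0.3  0.58] M [0.048 0.152 0.028] w 0.0942 gf 0.0 q [-0.41  0.42  1.19  1.68 -0.41  1.32 -1.07]
tool shift [ 0.0001 -0.0001  0.    ]
```

View pics/stand2.png

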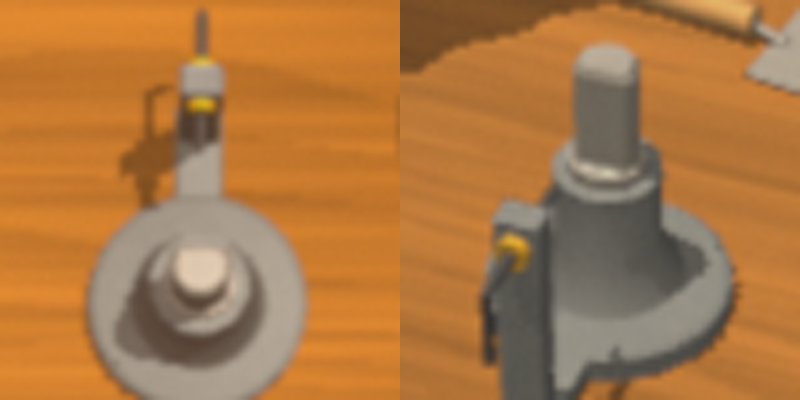

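The flat now shows as the straight edge towards the key at top-crop (188–225, 247), and it faces the camera in the scene view. The spindle is aligned, so I'll go down to the collar.

>>> {"op": "drive_tool", "data": {
  "moves": [
    [1, 0, 0, 0.028, 0, 0, 0],
    [1, 0, 0, 0.028, 0, 0, 0],
    [1, 0, 0, 0.028, 0, 0, 0],
    [1, 0, 0, 0.028, 0, 0, 0],
    [1, 0, 0, 0.028, 0, 0, 0]
  ]
}}

```text
clock: 11.25
position: [0.4839, -0.2844, 0.1392]
tcp_rot: [0.985, -0.174, 0.0, -0.0]
force: [0.5, 0.8, -0.5]
grip_width: 0.094
gripper_force: 0.0
```

Run:
```python
from h import *
to(.484,-.2845)
```

```text
t 11.25 p [ 0.4839 -0.2844  0.1392] xdir -20.04 ydir -110.04 z [ 6.e-04  2.e-04 -1.e+00] F [ 0.5   0.78 -0.46] M [0.052 0.113 0.068] w 0.094 gf 0.0 q [-0.3   0.56  1.05  1.85 -0.56  1.07 -0.95]
tool shift [0.0001 0.     0.    ]
```

>>> {"op": "drive_tool", "data": {
  "moves": [
    [1, 0, 0, 0.028, 0, 0, 0],
    [1, 0, 0, 0.028, 0, 0, 0],
    [1, 0, 0, 0.028, 0, 0, 0],
    [1, 0, 0, 0.024, 0, 0, 0],
    [1, 0, 0, 0.015, 0, 0, 0]
  ]
}}

```text
clock: 11.67
position: [0.4833, -0.284, 0.0152]
tcp_rot: [0.985, -0.174, -0.001, -0.0]
force: [-0.4, -0.8, 0.3]
grip_width: 0.094
gripper_force: 0.0
```

>>> {"op": "drive_tool", "data": {
  "moves": [
    [1, 0, 0, 0.007, 0, 0, 0],
    [1, 0, 0, 0.004, 0, 0, 0],
    [0.6, 0, 0, 0, 0, 0, 0],
    [0.3, 0, 0, 0, 0, 0, 0],
    [0, 0, 0, 0, 0, 0, 0]
  ]
}}

```text
clock: 12.08
position: [0.4846, -0.2848, 0.0073]
tcp_rot: [0.984, -0.176, 0.001, 0.0]
force: [1.0, -0.2, 0.3]
grip_width: 0.0775
gripper_force: 0.0
```

>>> {"op": "drive_tool", "data": {
  "moves": [
    [0, 0, 0, 0, 0, 0, 0],
    [0, 0, 0, 0, 0, 0, 0],
    [0, 0, 0, 0, 0, 0, 0],
    [0, 0, 0, 0, 0, 0, 0]
  ]
}}

```text
clock: 12.42
position: [0.484, -0.2845, 0.0064]
tcp_rot: [0.984, -0.176, 0.0, 0.0]
force: [-0.5, -0.0, -0.4]
grip_width: 0.0508
gripper_force: 0.0
```

Run:
```python
from h import *
to(.484,-.2845)
```

```text
t 12.42 p [ 0.484  -0.2845  0.0064] xdir -20.3 ydir -110.3 z [ 3.e-04 -1.e-04 -1.e+00] F [-0.51 -0.03 -0.37] M [0.008 0.173 0.033] w 0.0508 gf 0.0 q [-0.17  0.73  0.87  1.92 -0.75  0.85 -0.82]
tool shift [-0. -0. -0.]
```

Run:
```python
from h import *
top=read_camera("top")[:,:,::-1].copy();sc=read_camera("scene")[:,:,::-1].copy()
p=proj("scene",[.484,-.2845,.02])[0];print(p)
a=cv2.resize(top[160:240,420:500],(400,400),interpolation=cv2.INTER_CUBIC)
b=crop(sc,p,40,400)
cv2.imwrite("pics/grasp.png",np.hstack([a,b]));st()
```

```text
[211.5776521  193.45594789]
t 12.52 p [ 0.4839 -0.2845  0.0063] xdir -20.3 ydir -110.3 z [ 1.e-04 -1.e-04 -1.e+00] F [0.29 0.41 0.73] M [ 0.037  0.186 -0.054] w 0.0424 gf 0.0 q [-0.17  0.73  0.87  1.92 -0.75  0.85 -0.82]
```

View pics/grasp.png

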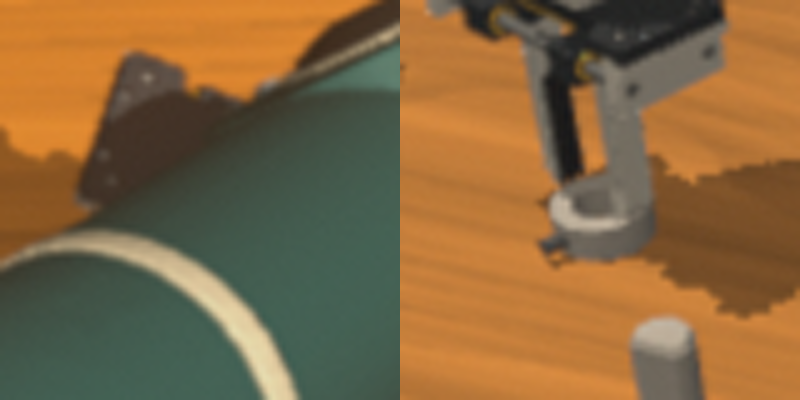

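Run:
```python
from h import *
for r in(.021,.025,.034):
  for s in(1,-1):
    P=[.484+s*r*.347,-.2845+s*r*.938]
    print(r,s,[(proj("scene",P+[z])[0]-[171,153])*5+[400,0] for z in(.006,.025,.045)])
im=read_camera("scene")[:,:,::-1]
cv2.imwrite("pics/grasp2.png",cv2.resize(im[140:220,170:250],(600,600),interpolation=cv2.INTER_CUBIC));st()
```

```text
0.021 1 [array([630.62984577, 237.37864611]), array([626.02490458, 209.00952721]), array([621.0832429 , 178.56601397])]
0.021 -1 [array([582.61395543, 208.96030645]), array([577.64813498, 180.83390991]), array([572.32103428, 150.6612228 ])]
0.025 1 [array([635.29283394, 240.13844877]), array([630.72379229, 211.74625525]), array([625.82049175, 181.2769646 ])]
0.025 -1 [array([578.12917282, 206.30597526]), array([573.13046327, 178.20272577]), array([567.76825251, 148.0558358 ])]
0.034 1 [array([645.84316825, 246.38269378]), array([641.35590949, 217.93861715]), array([636.54001166, 187.41134557])]
0.034 -1 [array([568.09318248, 200.36614617]), array([563.02138015, 172.31498958]), array([557.58115148, 142.22613828])]
t 12.57 p [ 0.4839 -0.2846  0.0063] xdir -20.31 ydir -110.31 z [ 0.e+00 -1.e-04 -1.e+00] F [-1.09  1.02 -0.49] M [0.023 0.212 0.006] w 0.0387 gf 0.0 q [-0.17  0.73  0.87  1.92 -0.75  0.85 -0.82]
```

View pics/grasp2.png

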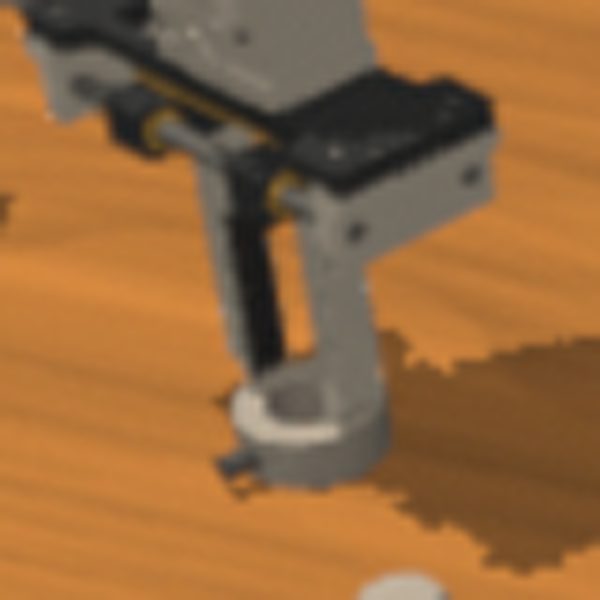

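The crop shows the fingertips resting just above the collar rim, at about z = 0.025 against the reported 0.006, so they are closing over the collar and not around it. I'll open and go lower, feeling for the table.

>>> {"op": "drive_tool", "data": {
  "moves": [
    [1, 0, 0, 0, 0, 0, 0],
    [1, 0, 0, 0, 0, 0, 0],
    [1, 0, 0, 0, 0, 0, 0],
    [1, 0, 0, 0, 0, 0, 0],
    [1, 0, 0, 0, 0, 0, 0]
  ]
}}

```text
clock: 12.98
position: [0.4839, -0.2846, 0.0062]
tcp_rot: [0.984, -0.176, -0.0, 0.0]
force: [0.7, -1.0, 0.8]
grip_width: 0.0686
gripper_force: 0.0
```

>>> {"op": "drive_tool", "data": {
  "moves": [
    [1, 0, 0, 0, 0, 0, 0],
    [1, 0, 0, 0, 0, 0, 0],
    [1, 0, 0, 0, 0, 0, 0],
    [1, 0, 0, 0, 0, 0, 0],
    [1, 0, 0, 0, 0, 0, 0]
  ]
}}

```text
clock: 13.4
position: [0.4839, -0.2846, 0.0062]
tcp_rot: [0.984, -0.176, 0.0, 0.0]
force: [0.5, -0.7, 0.2]
grip_width: 0.0937
gripper_force: 0.0
```

>>> {"op": "drive_tool", "data": {
  "moves": [
    [1, 0, 0, 0.002, 0, 0, 0],
    [1, 0, 0, 0.002, 0, 0, 0],
    [1, 0, 0, 0, 0, 0, 0]
  ]
}}

```text
clock: 13.65
position: [0.4837, -0.2844, 0.0018]
tcp_rot: [0.984, -0.176, -0.0, -0.0]
force: [-0.5, 0.4, 0.4]
grip_width: 0.0941
gripper_force: 0.0
```

Run:
```python
from h import *
s,M=st()
im=read_camera("scene")[:,:,::-1]
cv2.imwrite("pics/grasp3.png",cv2.resize(im[140:220,170:250],(600,600),interpolation=cv2.INTER_CUBIC))
for r in(.047,.0595):
  for sg in(1,-1):
    for z in (.002,.022): print(r,sg,z,((proj("scene",[s["position"][0]+sg*r*.347,s["position"][1]+sg*r*.938,z])[0]-[170,140])*7.5).round())
```

```text
t 13.65 p [ 0.4837 -0.2844  0.0018] xdir -20.3 ydir -110.3 z [-4.e-04  1.e-04 -1.e+00] F [-0.54  0.42  0.36] M [ 0.023  0.17  -0.019] w 0.0941 gf 0.0 q [-0.16  0.74  0.86  1.92 -0.75  0.84 -0.82]
0.047 1 0.002 [401. 489.]
0.047 1 0.022 [394. 444.]
0.047 -1 0.002 [240. 394.]
0.047 -1 0.022 [232. 350.]
0.0595 1 0.002 [424. 503.]
0.0595 1 0.022 [417. 458.]
0.0595 -1 0.002 [220. 382.]
0.0595 -1 0.022 [212. 338.]
```

View pics/grasp3.png

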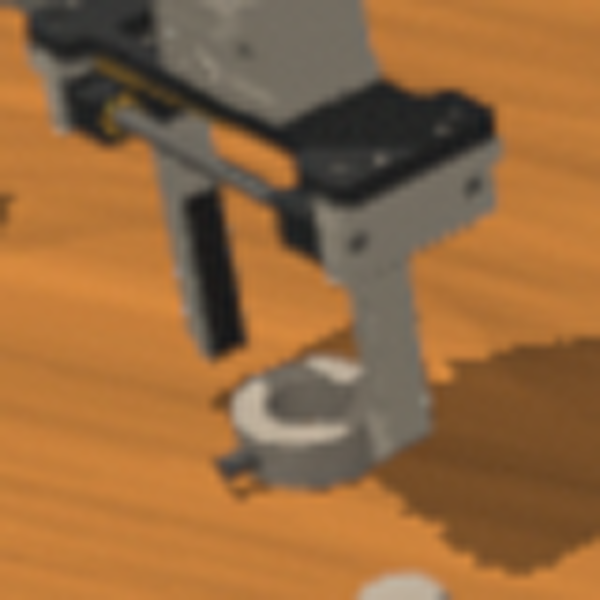

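Comparing the finger tips (215,358) and (430,430) with projections shows the real tips about 20 mm above the reported TCP. I'll lower the TCP to about -0.014.

>>> {"op": "drive_tool", "data": {
  "moves": [
    [1, 0, 0, 0.003, 0, 0, 0],
    [1, 0, 0, 0.003, 0, 0, 0],
    [1, 0, 0, 0.003, 0, 0, 0],
    [1, 0, 0, 0, 0, 0, 0]
  ]
}}

```text
clock: 14.03
position: [0.4836, -0.2844, -0.0075]
tcp_rot: [0.984, -0.176, -0.0, -0.0]
force: [0.6, -0.5, -0.4]
grip_width: 0.0942
gripper_force: 0.0
```

>>> {"op": "drive_tool", "data": {
  "moves": [
    [1, 0, 0, 0.003, 0, 0, 0],
    [1, 0, 0, 0.002, 0, 0, 0],
    [1, 0, 0, 0, 0, 0, 0]
  ]
}}

```text
clock: 14.28
position: [0.4837, -0.2844, -0.0122]
tcp_rot: [0.984, -0.176, -0.0, -0.0]
force: [0.0, -0.0, -0.0]
grip_width: 0.0937
gripper_force: 0.0
```

>>> {"op": "drive_tool", "data": {
  "moves": [
    [1, 0, 0, 0.002, 0, 0, 0],
    [0.5, 0, 0, 0, 0, 0, 0],
    [0.3, 0, 0, 0, 0, 0, 0],
    [0.1, 0, 0, 0, 0, 0, 0],
    [0, 0, 0, 0, 0, 0, 0]
  ]
}}

```text
clock: 14.7
position: [0.484, -0.2846, -0.0137]
tcp_rot: [0.984, -0.176, 0.0, 0.0]
force: [0.2, -0.6, 0.3]
grip_width: 0.0704
gripper_force: 0.0
```

>>> {"op": "drive_tool", "data": {
  "moves": [
    [0, 0, 0, 0, 0, 0, 0],
    [0, 0, 0, 0, 0, 0, 0],
    [0, 0, 0, 0, 0, 0, 0],
    [0, 0, 0, 0, 0, 0, 0],
    [0, 0, 0, 0, 0, 0, 0]
  ]
}}

```text
clock: 15.12
position: [0.4839, -0.2847, -0.0137]
tcp_rot: [0.984, -0.176, 0.0, 0.0]
force: [-0.9, -0.4, 0.2]
grip_width: 0.0558
gripper_force: 30.0
```

Run:
```python
from h import *
st()
```

```text
t 15.12 p [ 0.4839 -0.2847 -0.0137] xdir -20.31 ydir -110.31 z [ 1.e-04 -3.e-04 -1.e+00] F [-0.85 -0.4   0.25] M [-0.253  0.302 -0.061] w 0.0558 gf 30.0 q [-0.15  0.76  0.84  1.93 -0.78  0.82 -0.8 ]
```

Gripped at 55.8 mm, which matches the collar. I'll lift and carry it over the spindle.

>>> {"op": "drive_tool", "data": {
  "moves": [
    [0, 0, 0, -0.01, 0, 0, 0],
    [0, 0, 0, -0.02, 0, 0, 0],
    [0, 0, 0, -0.025, 0, 0, 0],
    [0, 0, 0, -0.025, 0, 0, 0],
    [0, 0, 0, -0.025, 0, 0, 0]
  ]
}}

```text
clock: 15.53
position: [0.4834, -0.2844, 0.0927]
tcp_rot: [0.984, -0.177, -0.0, -0.0]
force: [0.7, 0.2, -3.7]
grip_width: 0.0556
gripper_force: 30.0
```

>>> {"op": "drive_tool", "data": {
  "moves": [
    [0, 0, 0, -0.025, 0, 0, 0],
    [0, 0, 0, -0.025, 0, 0, 0],
    [0, 0, 0, -0.025, 0, 0, 0],
    [0, 0, 0, -0.015, 0, 0, 0],
    [0, 0, 0, 0, 0, 0, 0]
  ]
}}

```text
clock: 15.95
position: [0.4846, -0.2852, 0.1843]
tcp_rot: [0.984, -0.176, 0.002, 0.0]
force: [0.6, 0.7, -3.7]
grip_width: 0.0558
gripper_force: 30.0
```

>>> {"op": "drive_tool", "data": {
  "moves": [
    [0, -0.0003, -0.015, 0, 0, 0, 0],
    [0, -0.0003, -0.022, 0, 0, 0, 0],
    [0, -0.0004, -0.022, 0, 0, 0, 0],
    [0, -0.0004, -0.022, 0, 0, 0, 0],
    [0, -0.0004, -0.022, 0, 0, 0, 0]
  ]
}}

```text
clock: 16.37
position: [0.5176, -0.186, 0.1804]
tcp_rot: [0.984, -0.176, -0.001, -0.0]
force: [-0.1, -0.7, -4.5]
grip_width: 0.0561
gripper_force: 30.0
```

>>> {"op": "drive_tool", "data": {
  "moves": [
    [0, -0.0003, -0.022, 0, 0, 0, 0],
    [0, -0.0003, -0.022, 0, 0, 0, 0],
    [0, -0.0004, -0.022, 0, 0, 0, 0],
    [0, -0.0004, -0.022, 0, 0, 0, 0],
    [0, -0.0004, -0.022, 0, 0, 0, 0]
  ]
}}

```text
clock: 16.78
position: [0.554, -0.0823, 0.1804]
tcp_rot: [0.984, -0.176, -0.001, 0.0]
force: [-0.1, 0.4, -3.6]
grip_width: 0.0561
gripper_force: 30.0
```

>>> {"op": "drive_tool", "data": {
  "moves": [
    [0, -0.0003, -0.022, 0, 0, 0, 0],
    [0, -0.0003, -0.022, 0, 0, 0, 0],
    [0, -0.0004, -0.022, 0, 0, 0, 0],
    [0, -0.0004, -0.022, 0, 0, 0, 0],
    [0, -0.0004, -0.022, 0, 0, 0, 0]
  ]
}}

```text
clock: 17.2
position: [0.5905, 0.0215, 0.1803]
tcp_rot: [0.984, -0.176, -0.001, 0.0]
force: [0.4, -0.5, -3.4]
grip_width: 0.0564
gripper_force: 30.0
```

>>> {"op": "drive_tool", "data": {
  "moves": [
    [0, 0, -0.022, 0, 0, 0, 0],
    [0, 0, -0.009, 0, 0, 0, -6.3],
    [0, 0, 0, 0, 0, 0, -6.3],
    [0, 0, 0, 0, 0, 0, -6.3],
    [0, 0, 0, 0, 0, 0, 0]
  ]
}}

```text
clock: 17.62
position: [0.6011, 0.0495, 0.1805]
tcp_rot: [1.0, -0.009, -0.001, -0.0]
force: [-0.0, 0.0, -3.4]
grip_width: 0.0559
gripper_force: 30.0
```

Run:
```python
from h import *
to(.6015,.0494)
s,M=st();p=s["position"]
sc=read_camera("scene")[:,:,::-1].copy();cv2.imwrite("pics/full_sc.png",sc);cv2.imwrite("pics/full_top.png",read_camera("top")[:,:,::-1])
c=proj("scene",[p[0],p[1],p[2]-.0137+.05])[0].astype(int)
print("crop origin",c-45)
cv2.imwrite("pics/held.png",crop(sc,c,45,600))
for nm,P in dict(under=[0,0,0],topc=[0,0,.022],screw=[.04,0,.011],rim=[.028,0,.011]).items():
    a=np.radians(-1.4);q=[p[0]+P[0]*np.cos(a),p[1]+P[0]*np.sin(a),p[2]+.0137+P[2]];print(nm,((proj("scene",q)[0]-(c-45))*600/90).round())
```

```text
t 17.62 p [0.6011 0.0495 0.1805] xdir -1.08 ydir -91.08 z [-1.2e-03  2.0e-04 -1.0e+00] F [-0.    0.05 -3.41] M [ 0.017  0.196 -0.035] w 0.0559 gf 30.0 q [-0.84  0.57  1.    1.7  -0.51  1.17 -1.29]
tool shift [ 0.0004  0.0001 -0.    ]
t 17.62 p [0.6011 0.0495 0.1805] xdir -1.08 ydir -91.08 z [-1.2e-03  2.0e-04 -1.0e+00] F [-0.    0.05 -3.41] M [ 0.017  0.196 -0.035] w 0.0559 gf 30.0 q [-0.84  0.57  1.    1.7  -0.51  1.17 -1.29]
crop origin [263 132]
under [303. 363.]
topc [302. 304.]
screw [252. 400.]
rim [267. 380.]
```

View pics/held.png

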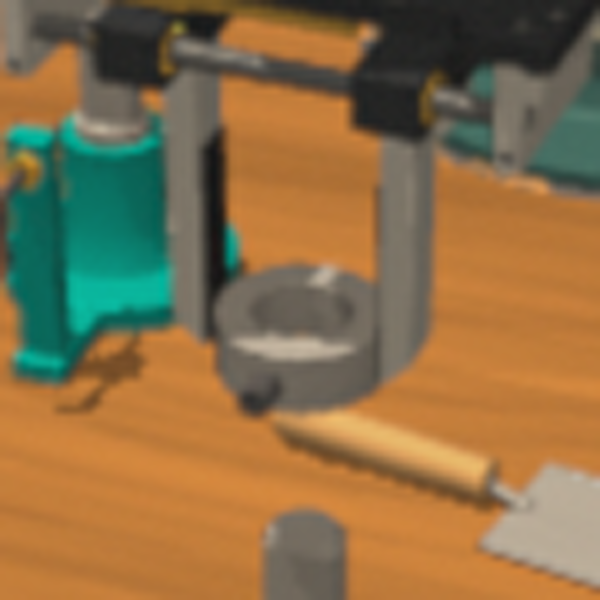

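The collar is held level with its screw at (256,397), pointing towards the key. Its position agrees with the prediction to about a pixel. I'll descend to just above the spindle top, then feel my way down.

>>> {"op": "drive_tool", "data": {
  "moves": [
    [0, 0.0004, 0, 0.012, 0, 0, 0],
    [0, 0, 0, 0.016, 0, 0, 0],
    [0, 0, 0, 0.016, 0, 0, 0],
    [0, 0, 0, 0.01, 0, 0, 0],
    [0, 0, 0, 0.004, 0, 0, 0]
  ]
}}

```text
clock: 18.13
position: [0.6011, 0.0492, 0.121]
tcp_rot: [1.0, -0.013, -0.001, 0.0]
force: [0.7, -0.1, -3.5]
grip_width: 0.0561
gripper_force: 30.0
```

>>> {"op": "drive_tool", "data": {
  "moves": [
    [0, 0, 0, 0.003, 0, 0, 0],
    [0, 0, 0, 0.002, 0, 0, 0],
    [0, 0, 0, 0.002, 0, 0, 0],
    [0, 0, 0, 0, 0, 0, 0]
  ]
}}

```text
clock: 18.47
position: [0.6022, 0.0493, 0.1163]
tcp_rot: [1.0, -0.012, 0.0, -0.0]
force: [-0.3, -0.1, -3.7]
grip_width: 0.0561
gripper_force: 30.0
```

Run:
```python
from h import *
to(.6015,.0494)
```

```text
t 18.47 p [0.6022 0.0493 0.1163] xdir -1.42 ydir -91.42 z [ 3.e-04  1.e-04 -1.e+00] F [-0.27 -0.14 -3.68] M [-0.019  0.089  0.025] w 0.0561 gf 30.0 q [-0.8   0.64  0.94  1.75 -0.58  1.06 -1.25]
tool shift [-0.0007 -0.     -0.    ]
```

>>> {"op": "drive_tool", "data": {
  "moves": [
    [0, -0.001, 0, 0.001, 0, 0, 0],
    [0, 0, 0, 0.001, 0, 0, 0],
    [0, 0, 0, 0.001, 0, 0, 0],
    [0, 0, 0, 0.001, 0, 0, 0],
    [0, 0, 0, 0, 0, 0, 0]
  ]
}}

```text
clock: 18.88
position: [0.601, 0.0494, 0.1121]
tcp_rot: [1.0, -0.012, -0.0, 0.0]
force: [0.1, -0.0, -3.5]
grip_width: 0.0558
gripper_force: 30.0
```

Run:
```python
from h import *
to(.6015,.0494)
```

```text
t 18.88 p [0.601  0.0494 0.1121] xdir -1.41 ydir -91.41 z [-1.e-04 -0.e+00 -1.e+00] F [ 0.06 -0.02 -3.48] M [ 0.011  0.161 -0.019] w 0.0558 gf 30.0 q [-0.8   0.64  0.94  1.76 -0.59  1.05 -1.24]
tool shift [ 0.0005 -0.     -0.    ]
```

No contact yet, so I'll keep going down.

>>> {"op": "drive_tool", "data": {
  "moves": [
    [0, 0, 0, 0.001, 0, 0, 0],
    [0, 0, 0, 0.001, 0, 0, 0],
    [0, 0, 0, 0.001, 0, 0, 0],
    [0, 0, 0, 0.001, 0, 0, 0],
    [0, 0, 0, 0, 0, 0, 0]
  ]
}}

```text
clock: 19.3
position: [0.601, 0.0494, 0.108]
tcp_rot: [1.0, -0.012, -0.0, 0.0]
force: [0.2, 0.0, -2.7]
grip_width: 0.056
gripper_force: 30.0
```

Run:
```python
from h import *
to(.6015,.0494)
```

```text
t 19.3 p [0.601  0.0494 0.108 ] xdir -1.41 ydir -91.41 z [-2.e-04 -1.e-04 -1.e+00] F [ 0.21  0.04 -2.71] M [-0.035  0.096  0.005] w 0.056 gf 30.0 q [-0.8   0.64  0.94  1.76 -0.59  1.04 -1.24]
tool shift [ 0.0005 -0.     -0.    ]
```

>>> {"op": "drive_tool", "data": {
  "moves": [
    [0, 0, 0, 0.001, 0, 0, 0],
    [0, 0, 0, 0.001, 0, 0, 0],
    [0, 0, 0, 0.001, 0, 0, 0],
    [0, 0, 0, 0.001, 0, 0, 0],
    [0, 0, 0, 0, 0, 0, 0]
  ]
}}

```text
clock: 19.72
position: [0.601, 0.0494, 0.104]
tcp_rot: [1.0, -0.012, -0.0, 0.0]
force: [1.2, 0.4, -3.1]
grip_width: 0.0559
gripper_force: 30.0
```

Run:
```python
from h import *
st()
```

```text
t 19.72 p [0.601  0.0494 0.104 ] xdir -1.41 ydir -91.41 z [-2.e-04 -1.e-04 -1.e+00] F [ 1.21  0.37 -3.09] M [-0.028  0.19   0.01 ] w 0.0559 gf 30.0 q [-0.79  0.65  0.93  1.77 -0.6   1.04 -1.24]
```

>>> {"op": "drive_tool", "data": {
  "moves": [
    [0, 0, 0, 0.001, 0, 0, 0],
    [0, 0, 0, 0.001, 0, 0, 0],
    [0, 0, 0, 0.001, 0, 0, 0],
    [0, 0, 0, 0, 0, 0, 0]
  ]
}}

```text
clock: 20.05
position: [0.601, 0.0494, 0.101]
tcp_rot: [1.0, -0.012, -0.0, 0.0]
force: [0.0, 0.0, -4.2]
grip_width: 0.0562
gripper_force: 30.0
```

Run:
```python
from h import *
st()
```

```text
t 20.05 p [0.601  0.0494 0.101 ] xdir -1.41 ydir -91.41 z [-2.e-04 -1.e-04 -1.e+00] F [ 0.03  0.02 -4.19] M [-0.02   0.162  0.024] w 0.0562 gf 30.0 q [-0.79  0.65  0.93  1.77 -0.6   1.03 -1.23]
```

>>> {"op": "drive_tool", "data": {
  "moves": [
    [0, 0, 0, 0.002, 0, 0, 0],
    [0, 0, 0, 0.002, 0, 0, 0],
    [0, 0, 0, 0.002, 0, 0, 0],
    [0, 0, 0, 0.002, 0, 0, 0],
    [0, 0, 0, 0.002, 0, 0, 0]
  ]
}}

```text
clock: 20.47
position: [0.6011, 0.0494, 0.0909]
tcp_rot: [1.0, -0.012, -0.0, 0.0]
force: [-0.5, 0.7, -3.7]
grip_width: 0.0561
gripper_force: 30.0
```

>>> {"op": "drive_tool", "data": {
  "moves": [
    [0, 0, 0, 0.002, 0, 0, 0],
    [0, 0, 0, 0.002, 0, 0, 0],
    [0, 0, 0, 0.002, 0, 0, 0],
    [0, 0, 0, 0.002, 0, 0, 0],
    [0, 0, 0, 0.001, 0, 0, 0]
  ]
}}

```text
clock: 20.88
position: [0.601, 0.0494, 0.0819]
tcp_rot: [1.0, -0.012, -0.0, 0.0]
force: [0.3, 0.5, -1.8]
grip_width: 0.0561
gripper_force: 30.0
```

>>> {"op": "drive_tool", "data": {
  "moves": [
    [0, 0, 0, 0.001, 0, 0, 0],
    [0, 0, 0, 0, 0, 0, 0],
    [0, 0, 0, 0, 0, 0, 0]
  ]
}}

```text
clock: 21.13
position: [0.6011, 0.0493, 0.0812]
tcp_rot: [1.0, -0.012, 0.0, 0.0]
force: [-0.1, 0.1, -3.8]
grip_width: 0.0559
gripper_force: 30.0
```

Run:
```python
from h import *
s,M=st()
top=read_camera("top")[:,:,::-1].copy();sc=read_camera("scene")[:,:,::-1].copy()
p=s["position"];c=proj("scene",[.6015,.0494,.1])[0].astype(int)
cv2.imwrite("pics/final.png",np.hstack([crop(sc,c,45,500),crop(sc,c,200,300)]) if 0 else crop(sc,c,45,600))
for nm,P in dict(topc=[0,0,.116],under=[0,0,.094],screw=[.04,0,.105],key=[.0575,0,.105],top=[0,0,.13],sh=[0,0,.08]).items(): print(nm,((proj("scene",[.6015+P[0],.0494,P[2]])[0]-(c-45))*600/90).round())
```

```text
t 21.13 p [0.6011 0.0493 0.0812] xdir -1.41 ydir -91.41 z [ 0.e+00 -1.e-04 -1.e+00] F [-0.15  0.13 -3.79] M [-0.005  0.171 -0.032] w 0.0559 gf 30.0 q [-0.78  0.67  0.91  1.78 -0.62  1.   -1.22]
topc [304. 266.]
under [305. 317.]
screw [260. 363.]
key [239. 395.]
top [304. 232.]
sh [305. 350.]
```

View pics/final.png

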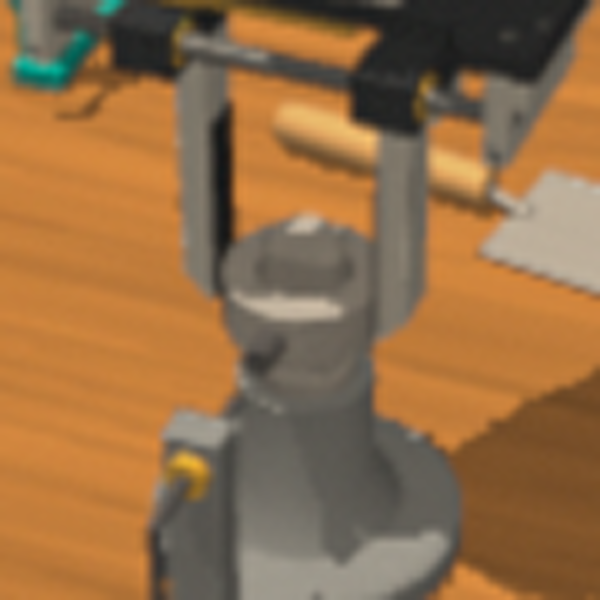

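The collar is on the spindle. Its screw end at (258,360) matches the predicted (260,363), facing the key, and there are no contact forces. I'll trim the last 1 mm of height and hand in.

>>> {"op": "drive_tool", "data": {
  "moves": [
    [0, 0, 0, 0.0008, 0, 0, 0],
    [0, 0, 0, 0, 0, 0, 0],
    [0, 0, 0, 0, 0, 0, 0]
  ]
}}

```text
clock: 21.48
position: [0.6011, 0.0494, 0.0804]
tcp_rot: [1.0, -0.012, -0.0, 0.0]
force: [0.3, 0.3, -4.6]
grip_width: 0.056
gripper_force: 30.0
```

Run:
```python
from h import *
from rig import manip
st();print(manip.job_done())
```

```text
t 21.48 p [0.6011 0.0494 0.0804] xdir -1.41 ydir -91.41 z [-0.e+00 -1.e-04 -1.e+00] F [ 0.31  0.28 -4.56] M [-0.037  0.144 -0.05 ] w 0.056 gf 30.0 q [-0.78  0.68  0.91  1.78 -0.62  1.   -1.22]
the job is handed in; nothing more can be done
None
```

The job is handed in at 21.5 s: the spindle's flat was turned to the hex key, and the collar is held level on the spindle, screw facing the key, underside about 94 mm up; the hand-in call returned no verdict.

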